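# Snap a moulded housing into the inspection nest and keep it pressed down

### The job

Pick up the orange housing, stand it upright in the mouth of the steel inspection nest so that the ridges on its sides rest on the two brass rollers, and let go of it there. Then press down on its top until it snaps past the rollers, and keep pressing so that it stays right down on the nest floor against the sprung plunger: finish while still pushing it down. Leave the other parts and gauges where they are.

Things in the scene. Friction and masses are not known exactly. Their poses are not given: they have to be found in the camera images.
- orange_housing_center (a point): Centre of the orange plastic housing (90 g), 38 mm above its underside. A block 40 mm (its x) by 30 mm (its y), 70 mm high, with a step 28 x 20 mm, 6 mm high, on top: 76 mm in all; standing, z up. The same after a half turn. On both y sides a ridge along x stands 4 mm proud with 45 degree slopes, crest 20 mm above the underside; the side faces above it are plain, free to grip.
- nest_mouth (a point): Mouth of the fixed nest: midway between its two brass rollers at the height of their axes, 90 mm above the table. z up, rollers along x. Stood here with its x along this x (either way round), the housing rests by its ridges on the rollers, underside 14 mm below this point, centre 24 mm above. It snaps when its underside passes 20 mm below; right down it is 33 mm below, centre 5 mm above.
- nest: Steel U-shaped nest on a round pedestal, 100 mm across; origin under its middle, axes as the mouth. Rollers: 10 mm thick, 36 mm long, 31 mm apart in y, sprung to give 6 mm outwards. Cheeks outside them (28 to 38 mm off in y, within 18 mm in x) end 96 mm above the table. Round black guide bars across the x ends, tops 84 mm above the table, leave 46 mm clear in x.
- nest_floor (a point): Middle of the rigid nest floor, 57 mm above the table, 33 mm under the mouth; the pressed-down housing stands on it, its top 133 mm above the table. Pushing: about 10 N drives the ridges past the rollers, then the force suddenly drops; about 14 N holds the housing on the floor against the plunger. 20 N does no harm.
- plunger (a joint): Brass sprung plunger in the middle of the nest floor, 18 mm across. How far it is pushed down, in m: 0 standing 12 mm above the floor, 0.012 flush with the floor. Spring: 2 N at 0, 14 N at 0.012. With the housing snapped in and nobody pressing it reads about 0.004 to 0.005.
- blue_housing_center (a point): Same shape and size as the orange housing but blue: leave it standing. Point at its centre, 38 mm above its underside.
- white_housing_center (a point): Same shape and size as the orange housing but white: leave it standing. Point at its centre, 38 mm above its underside.
- ring_gauge_center (a point): Steel ring gauge lying flat, 60 mm across, hole 36 mm, 16 mm high; its centre. Leave alone.
- plug_gauge_center (a point): Steel plug gauge standing, 32 mm across, 75 mm high; its centre. Leave alone.
- gauge_block_center (a point): Steel gauge block lying flat, 60 x 35 x 15 mm; its centre. Leave alone.
- driver_grip (a point): Red-handled screwdriver lying flat, 180 mm long; the middle of its handle. Leave alone.
Mind the look-alikes: they are no part of the job. Of the things shaped like the part that bears orange_housing_center, the orange one is meant. What is shaped like the nest but brown is not meant.

How it is judged:
By the outcome, as a careful person would: the job done as asked, in the order asked, and still so for the second after the job is handed in, while the arm keeps its last pose, push and grip.
It also fails if it takes over 51 s, if anything falls off the work surface, if the arm or the gripper's body presses on something with over 40 N, if the wrist force passes 120 N, or if a joint passes its speed limit or range.

### The arm

A 6-joint arm with a two-finger parallel gripper is mounted at the origin on the work surface. World frame = base frame: x ahead of the robot, y to its left, z up, the work surface at z = 0. Lengths are in m, angles in rad, forces in N, time in s.
With the tool pointing down it reaches from about 0.35 to 0.85 m from the base axis. Payload 8.1 kg.
Tool frame: the origin (TCP) lies at the centre of the arm's flange, where the gripper is bolted on; the fingertips stand 186 mm ahead of it and the grasp point (between the pads) lies 167 mm ahead of it; z points along the fingers, y is the direction in which the jaws open and shut (so a half turn about z gives the same grasp; the last joint's range is limited). The gripper opens to 93 mm and grips with 3 to 60 N. Pads are 15 mm wide; open, the fingers measure 128 mm over their backs; the gripper's body (75 mm by 188 mm) begins 65 mm behind the grasp point.
Start: joints at [-1.283, 0.13, 1.488, -0, 1.523, -0.085], TCP at [0.219, -0.559, 0.405] pointing down, gripper open.
Joint ranges: [-2.96, 2.96], [-0.89, 2.26], [0.02, 2.5], [-1.34, 4.48], [0, 2.73], [-2.66, 2.66]. Speed limits (rad/s): [2.39, 2.39, 2.79, 3.14, 3.14, 3.14].

### API

Orientations are given as a rotation vector (axis times angle).
In Python, from plant import robot, viewer, order gives the robot as it stands.
- The arm moves only by the tool apply_moves, never from a script. Its argument "deltas" is a list of rows, each a list of 3 entries, a list of its own where there are three numbers: the finger opening in mm, from 0 to 93, then the shift along the tool's x, y, z in mm, then the turn about the tool's z in rad. In form: [[grip, [dx, dy, dz], yaw], ...]. A call has 1 to 5 rows; each row shifts and turns the commanded pose from where the row before left it, along the tool's axes as they then stand; what a row does not reach is not made up. A row lasts 1/8 s, in which the tool goes at most 62.5 mm and 10.7 degrees, less where a joint would pass 70% of its speed; a pose out of reach is approached as far as the arm can. A call is refused whole if a number of a shift passes 62.5 or a number of a turn 0.188, either way. A call with a gripper value outside its range is refused whole. The fingers move at their own pace and stop on an object; "grip_force" is the grip in N (left out, the last holds). Time passes only in rows, so rows that do not move let the fingers close. It gives the time, the measured TCP pose, the force and the opening at its end, in the units of the state.
- robot.read_state(): the state, without advancing time (a new reading comes with each control period).
- viewer.read_camera(name): name is "scene" or "side" or "wrist"; returns the picture (400x640x3 uint8, blue, green, red); there is no depth.
- viewer.get_calibration(name): a dict with "fx", "fy", "cx", "cy" (pixels), "R" (3x3) and "t" (3): a world point X has camera coordinates R X + t. Camera axes: x right, y down, z forward; pixel columns grow to the right and rows downward; lengths in m; the calibration is good to about 2 mm. A picture is of the moment at which its call begins: read the wrist's pose just before it. get_calibration takes no time and is no camera call; for the wrist camera it gives the pose at the moment of the call.
- order.close_job(): hands the job in, once; it reports no verdict.
The state is a dict: "t": time; "q": joint angles; "dq": joint speeds; "joint_torque": joint torques, N m; "tool_pos": TCP position; "orientation": TCP orientation; "force": force on the tool from outside, world axes, zero at the start; "wrist_torque": the same for the moment, N m; "opening": finger opening in m.
Only numpy, scipy, OpenCV 4.12 (cv2) and the standard library are available. Lean on these libraries where they do the work, as an engineer would, in place of code of your own. Each camera call takes 0.05 s, during which the arm holds its last target. There are 200 camera calls.

## Working session

There is one attempt and no reset: what is moved stays moved. The work goes in short steps, Python scripts to look and compute and a tool call to move; the robot and the scene stay as the last step left them, time stands still between calls to the robot, and variables do not carry over. Pictures are saved under pics/ and viewed, about 8 in all and at most 12, crops included, and the job is handed in when it is done.

Besides the shell and the picture viewer there is one more tool, called after "Request:" by a JSON object that holds its "fn" and its "kwargs". apply_moves: Moves the arm, as the interface text tells. Its arguments: {"type":"object","properties":{"deltas":{"type":"array"},"grip_force":{"type":"number"}},"required":["deltas"]}

```bash
mkdir -p pics; cat > h.py <<'E'
import sys; sys.path.insert(0,'.')
import numpy as np, cv2
from plant import robot, viewer, order
def pix(n,X):
    c=viewer.get_calibration(n); p=np.array(c["R"])@np.array(X,float)+np.array(c["t"]).ravel()
    return np.array([c["fx"]*p[0]/p[2]+c["cx"], c["fy"]*p[1]/p[2]+c["cy"]])
def onz(n,u,v,z,c=None):
    c=c or viewer.get_calibration(n); R=np.array(c["R"]); t=np.array(c["t"]).ravel()
    o=-R.T@t; d=R.T@np.array([(u-c["cx"])/c["fx"],(v-c["cy"])/c["fy"],1.])
    return o+d*(z-o[2])/d[2]
E
python3 - <<'E'
from h import *
s=robot.read_state(); print(s)
for n in("scene","side","wrist"):
    c=viewer.get_calibration(n); R=np.array(c["R"]);print(n,c["fx"],-R.T@np.array(c["t"]).ravel(),R[2])
    cv2.imwrite(f"pics/{n}0.png",viewer.read_camera(n))
E
```

```text
{'t': 0.0, 'q': array([-1.28340896e+00,  1.31135545e-01,  1.48926937e+00, -8.05898485e-06,
        1.52301525e+00, -8.53934285e-02]), 'dq': array([ 2.76520823e-04,  9.55290517e-05,  7.43815626e-04, -4.94280423e-04,
        7.22593306e-04,  1.16414739e-03]), 'joint_torque': array([ 2.08806217e-03, -5.59853625e+01, -4.91752732e+01,  7.70038459e-02,
        3.56747839e-02, -1.77920301e-04]), 'tool_pos': array([ 0.21848091, -0.5585582 ,  0.40370789]), 'orientation': array([-3.08539279e+00, -5.81841869e-01,  3.01839668e-04]), 'force': array([-0.0308629 , -0.81565687, -0.26794753]), 'wrist_torque': array([ 0.01808017,  0.03940806, -0.01604721]), 'opening': 0.09303352653503297}
scene 361.1674495850967 [0.92186342 0.47144126 0.76883557] [-0.39052395 -0.45783989 -0.79866995]
side 471.09327111298546 [-0.11481356  0.83262087  0.91407889] [ 0.55393726 -0.55443899 -0.6210885 ]
wrist 290.7261443279214 [ 0.28753444 -0.53138725  0.3847159 ] [-0.25370864 -0.09837735 -0.96226495]
```

View pics/scene0.png

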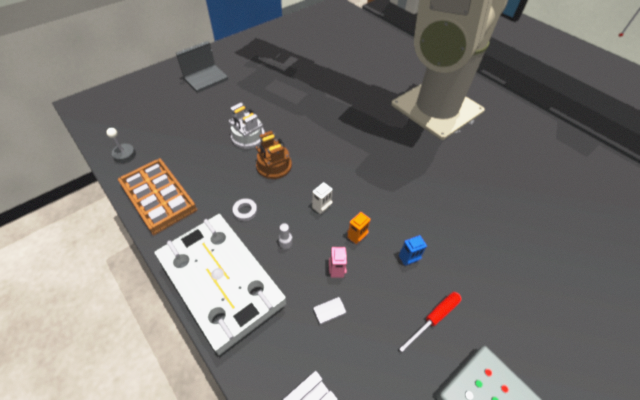

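View pics/side0.png

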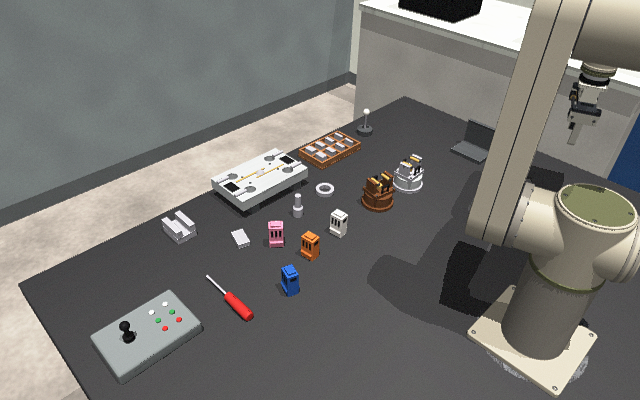

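The scene picture shows the orange housing at (359,227). Housing look-alikes are pink (338,262), white (322,197) and blue (413,250). There are two nests: steel/white (246,125) and brown (272,155). In the side picture, orange is at (310,245), the steel nest at (408,175) and the brown nest at (378,190). I take the orange housing and the steel nest, and will check both in an enlarged crop.

```bash
python3 - <<'E'
from h import *
a=cv2.imread("pics/scene0.png");b=cv2.imread("pics/side0.png")
f=lambda im,x,y,w,h,k:cv2.resize(im[y:y+h,x:x+w],(400,300),interpolation=cv2.INTER_CUBIC)
m=np.vstack([np.hstack([f(a,220,95,80,60,5),f(a,325,200,80,60,5)]),np.hstack([f(b,360,145,80,60,5),f(b,270,215,80,60,5)])])
cv2.imwrite("pics/m1.png",m)
for n,p,z in(("scene",(359,218),.07),("side",(310,237),.07),("scene",(246,130),.03),("side",(408,180),.03)): print(n,onz(n,*p,z))
E
```

```text
scene [0.53964274 0.18434135 0.07      ]
side [0.53955248 0.19500245 0.07      ]
scene [ 0.56456421 -0.26815292  0.03      ]
side [ 0.55090407 -0.2531264   0.03      ]
```

View pics/m1.png

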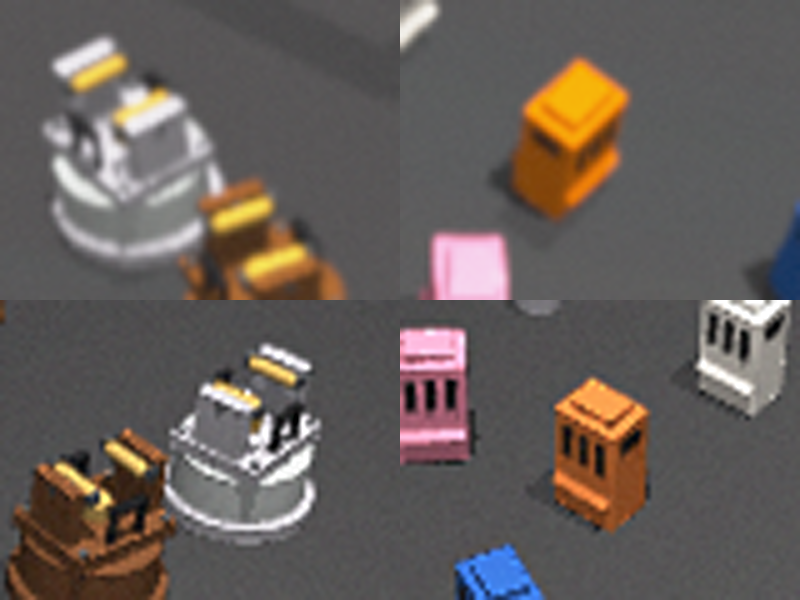

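The crop confirms it: the orange housing stands alone next to the pink one, and the white/grey steel nest stands beside the brown look-alike. I'll move the wrist camera over the steel nest first, since it is on the way.

Request:
{"fn": "apply_moves", "kwargs": {"deltas": [[60,[52,-22,0],0],[60,[52,-22,0],0],[60,[52,-22,0],0],[60,[52,-22,0],0]], "grip_force": 25}}

```text
t: 0.65
tool_pos: [0.3812, -0.3996, 0.4045]
orientation: [-3.087, -0.582, 0.0]
force: [0.1, -0.4, 0.1]
opening: 0.0612
```

Request:
{"fn": "apply_moves", "kwargs": {"deltas": [[60,[52,-22,0],0],[60,[52,-22,0],0],[60,[52,-22,0],0],[60,[0,0,0],0],[60,[0,0,0],0]]}}

```text
t: 1.27
tool_pos: [0.5013, -0.2828, 0.4043]
orientation: [-3.087, -0.583, 0.001]
force: [0.2, 0.9, 0.1]
opening: 0.0599
```

```bash
python3 - <<'E'
from h import *
import pickle
c=viewer.get_calibration("wrist");im=viewer.read_camera("wrist")
pickle.dump(c,open("wnest.pkl","wb"));cv2.imwrite("pics/wnest.png",im)
print(robot.read_state()["tool_pos"],pix("wrist",[.557,-.26,.09]))
E
```

```text
[ 0.50088768 -0.28340657  0.4044202 ] [320.70535617 130.0157056 ]
```

View pics/wnest.png

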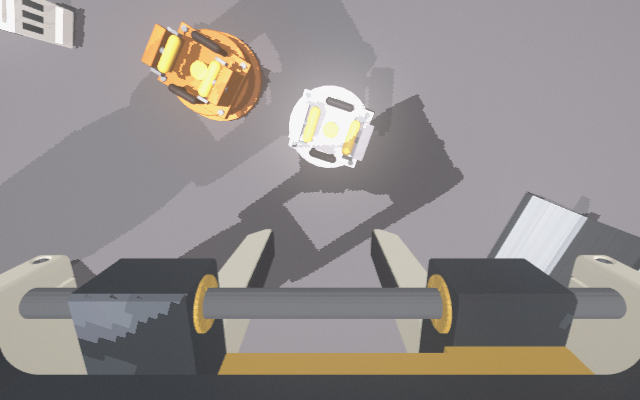

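The wrist view shows the steel nest: pedestal centre near (331,127), rollers near (311,124) and (352,138), plunger near (331,130). The brown nest is at upper left. I'll measure the rollers by colour.

```bash
python3 - <<'E'
from h import *
import pickle
c=pickle.load(open("wnest.pkl","rb"));im=cv2.imread("pics/wnest.png")
def comps(im,x0,y0,x1,y1,lo,hi,c,z,n=None):
    m=cv2.inRange(cv2.cvtColor(im,cv2.COLOR_BGR2HSV),lo,hi)[y0:y1,x0:x1]
    N,L,S,C=cv2.connectedComponentsWithStats(m)
    for i in range(1,N):
        if S[i,4]<12: continue
        ys,xs=np.where(L==i); P=np.float32(np.c_[xs+x0,ys+y0]); r=cv2.minAreaRect(P)
        b=cv2.boxPoints(r); 
        W=np.array([onz(n,*q,z,c)[:2] for q in b]); e=[W[1]-W[0],W[2]-W[1]]; e.sort(key=np.linalg.norm)
        print(np.round(r[0],1),S[i,4],"ctr",np.round(W.mean(0),4),"len",np.round(np.linalg.norm(e[1]),4),np.round(np.linalg.norm(e[0]),4),"ang",np.round(np.degrees(np.arctan2(e[1][1],e[1][0]))%180,1))
comps(im,280,80,385,175,(18,80,90),(38,255,255),c,.092)
a=cv2.imread("pics/scene0.png");b=cv2.imread("pics/side0.png")
print("scene");comps(a,225,95,262,126,(18,80,90),(38,255,255),None,.092,"scene")
print("side");comps(b,395,150,430,185,(15,80,90),(38,255,255),None,.092,"side")
cv2.imwrite("pics/m2.png",np.hstack([cv2.resize(im[75:180,280:385],(550,550),interpolation=cv2.INTER_CUBIC)]))
E
```

```text
[312.  124.6] 76 ctr [ 0.5588 -0.2495] len 0.0349 0.0077 ang 6.2
[350.8 137.3] 194 ctr [ 0.5614 -0.2896] len 0.0347 0.0091 ang 2.2
scene
[239.4 109.3] 47 ctr [ 0.5626 -0.2901] len 0.0369 0.0153 ang 2.0
[247.7 115.6] 28 ctr [ 0.5586 -0.2529] len 0.0364 0.0103 ang 8.0
side
[414.  158.5] 29 ctr [ 0.5632 -0.2864] len 0.0332 0.0156 ang 179.9
[407.2 163.1] 19 ctr [ 0.5618 -0.2488] len 0.0327 0.0101 ang 0.7
```

View pics/m2.png

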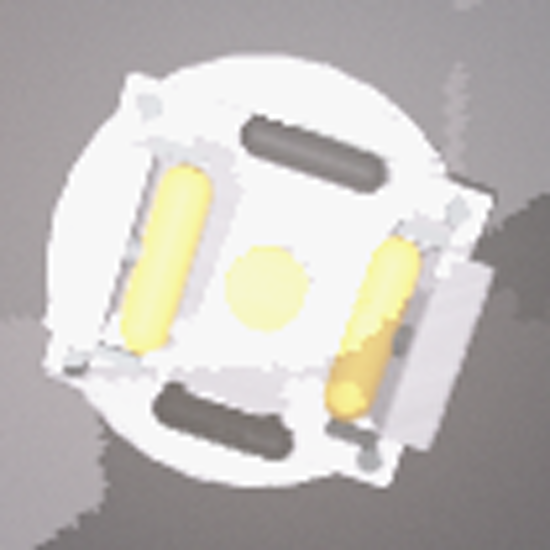

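```bash
python3 - <<'E'
from h import *
import pickle
c=pickle.load(open("wnest.pkl","rb"))
g=lambda x,y,z:onz(None,280+x*105/550,75+y*105/550,z,c)[:2]
an=lambda a,b:round(np.degrees(np.arctan2(*(b-a)[::-1])),1)
print("plunger",g(265,287,.069))
b1,b2=g(313,153,.080),g(225,422,.080);print("bars",(b1+b2)/2,np.linalg.norm(b1-b2),an(b2,b1))
l,r=g(165,258,.093),g(373,325,.093);print("roll",(l+r)/2,np.linalg.norm(l-r),an(l,r)+90)
print(an(g(140,340,.093),g(192,175,.093)),an(g(348,400,.093),g(402,250,.093)),"bars y",an(g(255,132,.08),g(375,175,.08))+90,an(g(168,402,.08),g(280,440,.08))+90)
E
```

```text
plunger [ 0.56041804 -0.26925956]
bars [ 0.56032623 -0.2695832 ] 0.05387228814215893 3.3
roll [ 0.56068697 -0.26934514] 0.04088733226946653 4.0
2.9 2.6 bars y 2.5999999999999943 2.700000000000003
```

Nest mouth ≈ (0.5605, -0.2695), x axis at ≈ 3°. The 41 mm roller-axis spacing and 54 mm guide-bar spacing fit the given sizes, and three estimates agree within 0.4 mm. Now the housing.

Request:
{"fn": "apply_moves", "kwargs": {"deltas": [[60,[18.5,-53.5,0],0],[60,[18.5,-53.5,0],0],[60,[18.5,-53.5,0],0],[60,[18.5,-53.5,0],0]]}}

```text
t: 1.82
tool_pos: [0.4916, -0.0565, 0.4048]
orientation: [3.088, 0.577, 0.001]
force: [-0.1, 0.2, 0.8]
opening: 0.0599
```

Request:
{"fn": "apply_moves", "kwargs": {"deltas": [[60,[18.5,-53.5,15],0],[60,[18.5,-53.5,15],0],[60,[18.5,-53.5,15],0],[60,[18.5,-53.5,15],0],[60,[0,0,0],0]]}}

```text
t: 2.45
tool_pos: [0.4825, 0.1714, 0.3432]
orientation: [-3.086, -0.586, 0.004]
force: [-1.4, -0.7, -0.6]
opening: 0.0603
```

```bash
python3 - <<'E'
from h import *
import pickle
c=viewer.get_calibration("wrist");im=viewer.read_camera("wrist")
pickle.dump(c,open("who.pkl","wb"));cv2.imwrite("pics/who.png",im)
s=robot.read_state();print(s["tool_pos"],s["orientation"],s["q"])
p=pix("wrist",[.54,.19,.07]);print(p)
x=int(np.clip(p[0]-100,0,440));y=int(np.clip(p[1]-75,0,250));print(x,y)
cv2.imwrite("pics/who2.png",cv2.resize(im[y:y+150,x:x+200],(800,600),interpolation=cv2.INTER_CUBIC))
E
```

```text
[0.48306012 0.16983081 0.34399224] [ 3.08633388e+00  5.84209606e-01 -2.42564607e-03] [ 2.38056681e-01 -7.10156332e-02  1.80543115e+00 -3.77821599e-04
  1.40874262e+00  1.43476265e+00]
[324.40587021 132.43419736]
224 57
```

View pics/who2.png

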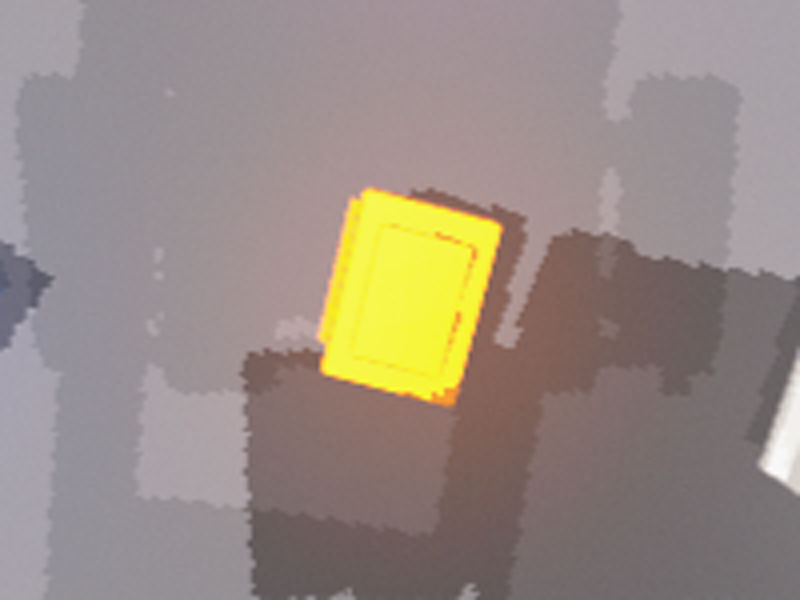

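The crop shows the orange top face with corners near (367,187), (502,224), (455,403), (322,373), and clear space around it.

```bash
python3 - <<'E'
from h import *
import pickle
c=pickle.load(open("who.pkl","rb"))
W=np.array([onz(None,224+x/4,57+y/4,.07,c)[:2] for x,y in((367,187),(502,224),(455,403),(322,373))])
print(W,np.linalg.norm(np.roll(W,-1,0)-W,axis=1)); h=W.mean(0)
ea=W[0]-W[3]+W[1]-W[2]; a=np.arctan2(ea[1],ea[0]); print(h,np.degrees(a))
s=robot.read_state(); from scipy.spatial.transform import Rotation as Ro
R=Ro.from_rotvec(s["orientation"]).as_matrix(); print(np.round(R,3))
d=R.T@(np.r_[h,0.05+.167]-s["tool_pos"]); print("delta mm",d*1e3,"yaw",np.arctan2(R[1,0],R[0,0])-a)
E
```

```text
[[0.55816193 0.20712206]
 [0.56163947 0.17814321]
 [0.52333773 0.1730593 ]
 [0.51879535 0.20236566]] [0.02918677 0.03863767 0.02965629 0.03965289]
[0.54048362 0.19017256] 7.220705179521627
[[ 0.931  0.365 -0.001]
 [ 0.365 -0.931 -0.001]
 [-0.002  0.    -1.   ]]
delta mm [ 61.08870295   2.03291483 126.89488105] yaw 0.24812639925735985
```

Request:
{"fn": "apply_moves", "kwargs": {"deltas": [[60,[30.5,1,0],0],[60,[30.6,1,0],0],[60,[0,0,30],0.124],[60,[0,0,0],0.124],[60,[0,0,0],0]]}}

```text
t: 3.12
tool_pos: [0.5417, 0.1878, 0.3149]
orientation: [3.135, 0.192, 0.0]
force: [0.1, -0.1, -0.2]
opening: 0.0604
```

```bash
cat > d.py <<'E'
from h import *
from scipy.spatial.transform import Rotation as Ro
def delta(h,z,a):
    s=robot.read_state();R=Ro.from_rotvec(s["orientation"]).as_matrix()
    y=np.arctan2(R[1,0],R[0,0])
    print(s["t"],s["tool_pos"],s["force"],s["opening"],"tilt",R[:2,2]); print("delta mm",R.T@(np.r_[h,z]-s["tool_pos"])*1e3,"yaw",y-np.radians(a))
E
python3 - <<'E'
from d import *
delta((.5405,.190),.217,7.2)
E
```

```text
3.125 [0.54172056 0.18779712 0.31492015] [ 0.0913165  -0.07300526 -0.19939099] 0.06044454139779318 tilt [ 0.00012339 -0.00047143]
delta mm [-0.94850634 -2.38284396 97.91894708] yaw -0.003128176292445786
```

Request:
{"fn": "apply_moves", "kwargs": {"deltas": [[60,[-1,-2.4,20],0],[60,[0,0,30],0],[60,[0,0,30],0],[60,[0,0,18],0],[60,[0,0,0],0]]}}

```text
t: 3.75
tool_pos: [0.5389, 0.1919, 0.2148]
orientation: [3.135, 0.197, -0.005]
force: [-0.6, -0.2, -1.0]
opening: 0.0598
```

Request:
{"fn": "apply_moves", "kwargs": {"deltas": [[20,[0,0,0],0],[20,[0,0,0],0],[20,[0,0,0],0],[20,[0,0,0],0],[20,[0,0,0],0]], "grip_force": 25}}

```text
t: 4.38
tool_pos: [0.5401, 0.1924, 0.2176]
orientation: [-3.135, -0.196, -0.002]
force: [0.4, -0.9, 5.9]
opening: 0.03
```

```bash
python3 - <<'E'
from d import *
delta((.5405,.190),.217,7.2)
E
```

```text
4.375 [0.54011891 0.19242926 0.21756467] [ 0.37708511 -0.91751087  5.85056117] 0.030020818600444008 tilt [0.00123379 0.00019505]
delta mm [0.07487736 2.4578259  0.56466931] yaw -0.0007995910392047528
```

Gripped, opening 30.0 mm. Lift and travel to the nest.

Request:
{"fn": "apply_moves", "kwargs": {"deltas": [[20,[0,0,-20],0],[20,[0,0,-40],0],[20,[0,0,-40],0],[20,[0,0,-25],0],[20,[-2,25,0],0]]}}

```text
t: 5.0
tool_pos: [0.5416, 0.1684, 0.3462]
orientation: [-3.134, -0.199, -0.009]
force: [1.0, -1.3, -0.9]
opening: 0.0299
```

Request:
{"fn": "apply_moves", "kwargs": {"deltas": [[20,[-4,50,0],0],[20,[-4,50,0],0],[20,[-4,50,0],0],[20,[-4,50,0],0],[20,[-4,50,0],0]]}}

```text
t: 5.62
tool_pos: [0.5519, -0.0848, 0.3429]
orientation: [3.135, 0.196, 0.001]
force: [0.1, -0.3, -0.6]
opening: 0.0303
```

Request:
{"fn": "apply_moves", "kwargs": {"deltas": [[20,[-4,50,0],0],[20,[-4,50,0],0],[20,[-4,50,0],0],[20,[-3,35,0],0.073],[20,[0,0,0],0]]}}

```text
t: 6.25
tool_pos: [0.5598, -0.2711, 0.3426]
orientation: [3.14, 0.075, 0.0]
force: [-0.5, 0.1, -0.5]
opening: 0.0297
```

Request:
{"fn": "apply_moves", "kwargs": {"deltas": [[20,[0,0,0],0],[20,[0,0,0],0]]}}

```text
t: 6.5
tool_pos: [0.5605, -0.2674, 0.342]
orientation: [-3.14, -0.084, -0.0]
force: [-0.2, -0.4, -1.5]
opening: 0.0299
```

```bash
python3 - <<'E'
from d import *
delta((.5605,-.2695),.2945,3.0)
cv2.imwrite("pics/whold.png",viewer.read_camera("wrist"))
E
```

```text
6.5 [ 0.56046094 -0.26744805  0.34202451] [-0.23317343 -0.39621245 -1.51890872] 0.02990700934087674 tilt [0.00011902 0.00029091]
delta mm [-0.07735308  2.06460003 47.52391995] yaw 0.0012580949876798836
```

View pics/whold.png

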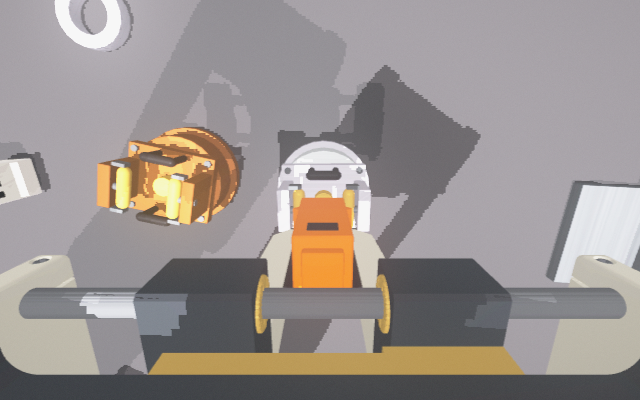

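The held housing is upright and centred near column 323. The nest's guide bar and plunger are also near column 323, and the rollers are at 298 and 349. This suggests less y correction than the pose reading says, so I'll check it numerically.

```bash
python3 - <<'E'
from d import *
im=cv2.imread("pics/whold.png")
cv2.imwrite("pics/wh2.png",cv2.resize(im[130:290,230:420],(760,640)[:2],interpolation=cv2.INTER_CUBIC)[:600])
R=Ro.from_rotvec(robot.read_state()["orientation"]).as_matrix();T=robot.read_state()["tool_pos"]
for d in((-15),(15)):
  for x in(-.02,.02): print("housing top edge",d,x,pix("wrist",T+R@[x,d/1e3,.147]),"bottom",pix("wrist",T+R@[x,d/1e3,.217]))
a=np.radians(3);ex=np.array([np.cos(a),np.sin(a),0]);ey=np.array([-np.sin(a),np.cos(a),0])
for my in(-.2695,-.2675):
  M=np.array([.5605,my,.09]); print(my,"rollers",[pix("wrist",M+ex*x+ey*y+[0,0,.004]).round(1) for x in(.018,) for y in(.0205,-.0205)],"bar",[pix("wrist",M+ex*.0265+ey*y+[0,0,-.01]).round(1) for y in(-.012,.012)])
E
```

```text
housing top edge -15 -0.02 [292.19724948 307.72425275] bottom [301.43861382 248.03481008]
housing top edge -15 0.02 [289.79631886 235.14905485] bottom [300.31583769 196.12254314]
housing top edge 15 -0.02 [350.84805476 307.66265792] bottom [341.80430455 248.00008248]
housing top edge 15 0.02 [353.07560165 235.09721025] bottom [342.82126029 196.09299495]
-0.2695 rollers [array([298.9, 188.5]), array([349.5, 188.5])] bar [array([338.2, 174.8]), array([310. , 174.8])]
-0.2675 rollers [array([296.4, 188.4]), array([347. , 188.4])] bar [array([335.9, 174.7]), array([307.6, 174.7])]
```

View pics/wh2.png

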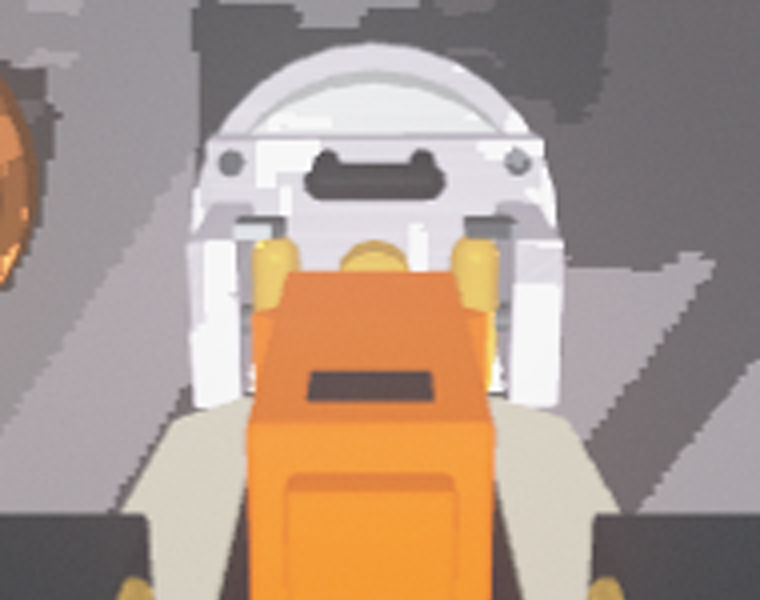

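The images put the nest about 0.9 mm further along tool y and 1 mm along tool x relative to the held housing. I'll apply that and descend to just above the rollers.

Request:
{"fn": "apply_moves", "kwargs": {"deltas": [[20,[1,0.9,10],0],[20,[0,0,15],0],[20,[0,0,12],0],[20,[0,0,6],0],[20,[0,0,0],0]]}}

```text
t: 7.18
tool_pos: [0.561, -0.2693, 0.2976]
orientation: [-3.139, -0.081, 0.003]
force: [-2.0, 2.3, -1.1]
opening: 0.0298
```

Request:
{"fn": "apply_moves", "kwargs": {"deltas": [[20,[0,0,2],0],[20,[0,0,2],0],[20,[0,0,0],0]]}}

```text
t: 7.55
tool_pos: [0.5613, -0.2693, 0.2946]
orientation: [-3.14, -0.082, 0.0]
force: [-2.5, 4.4, -1.8]
opening: 0.03
```

```bash
python3 - <<'E'
from d import *
delta((.5605,-.2695),.2936,3.0)
im=viewer.read_camera("side");cv2.imwrite("pics/s3.png",im)
p=pix("side",[.56,-.27,.12]).astype(int);x,y=p-[50,38]
a=cv2.resize(im[y:y+75,x:x+100],(800,600),interpolation=cv2.INTER_CUBIC)
cv2.imwrite("pics/s3c.png",a)
E
```

```text
7.55 [ 0.56128725 -0.26929796  0.29461639] [-2.54692007  4.38409558 -1.84660905] 0.030009954219635836 tilt [-0.00025925  0.00043283]
delta mm [-0.79642776  0.16137276  1.01650815] yaw -0.00045002124826380024
```

The contact forces push towards -x and +y, so I'll ease that way slightly while lowering.

Request:
{"fn": "apply_moves", "kwargs": {"deltas": [[20,[-1,-0.6,0],0],[20,[0,0,1],0],[20,[0,0,0],0],[20,[0,0,0],0]]}}

```text
t: 8.1
tool_pos: [0.5606, -0.269, 0.294]
orientation: [3.14, 0.081, 0.002]
force: [2.1, 4.0, -0.5]
opening: 0.0299
```

View pics/s3c.png

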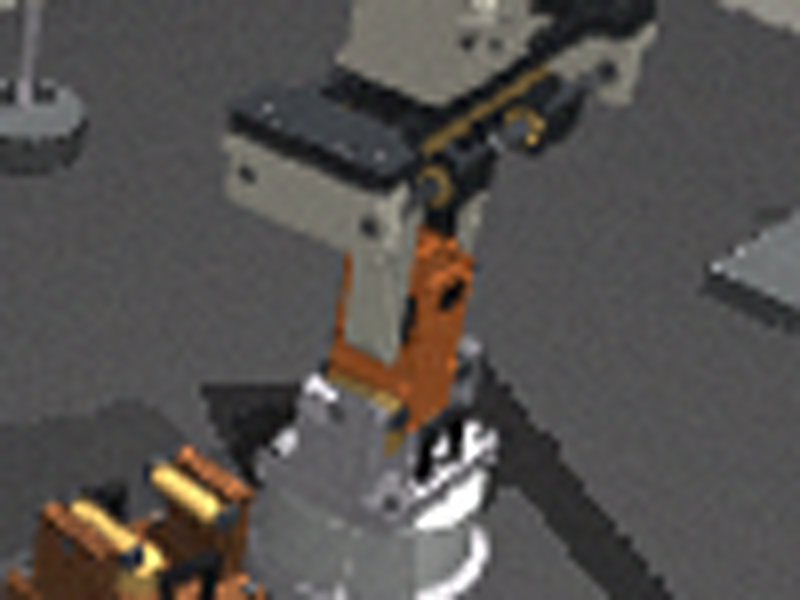

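The housing sits in the steel nest's mouth, between the rollers, with the fingertips above the cheeks.

Request:
{"fn": "apply_moves", "kwargs": {"deltas": [[20,[0.3,-0.8,0.5],0],[20,[0,0,0.5],0],[20,[0,0,0],0],[20,[0,0,0],0]]}}

```text
t: 8.6
tool_pos: [0.5606, -0.2683, 0.2931]
orientation: [3.14, 0.081, 0.0]
force: [-0.1, 1.9, 2.3]
opening: 0.0301
```

Fz is +2.3 N, so it is resting on the rollers. Release.

Request:
{"fn": "apply_moves", "kwargs": {"deltas": [[34,[0,0,0],0],[50,[0,0,0],0],[50,[0,0,0],0],[50,[0,0,-2],0]]}}

```text
t: 9.1
tool_pos: [0.5604, -0.2681, 0.2945]
orientation: [-3.14, -0.081, 0.001]
force: [0.0, -0.6, 0.1]
opening: 0.0495
```

Request:
{"fn": "apply_moves", "kwargs": {"deltas": [[50,[0,0,-20],0],[50,[0,0,-40],0],[50,[0,0,-20],0],[50,[0,0,0],0]]}}

```text
t: 9.6
tool_pos: [0.5612, -0.2685, 0.3778]
orientation: [3.138, 0.081, 0.007]
force: [-0.1, 0.1, 0.0]
opening: 0.0501
```

```bash
python3 - <<'E'
from d import *
a=viewer.read_camera("wrist");delta((.5605,-.2695),.35,3.0)
b=viewer.read_camera("side");p=pix("side",[.56,-.27,.11]).astype(int);x,y=p-[40,38]
w=cv2.resize(a[140:360,220:420],(400,440));s=cv2.resize(b[y:y+88,x:x+80],(400,440),interpolation=cv2.INTER_CUBIC)
cv2.imwrite("pics/rel.png",np.hstack([w,s]))
E
```

```text
9.65 [ 0.56074329 -0.26822277  0.37552261] [-0.34597408  1.19023737 -1.00125722] 0.050006099905309756 tilt [ 0.00158255 -0.00095029]
delta mm [-0.34818621  1.23660615 25.52339228] yaw -0.0005496161440727843
```

View pics/rel.png

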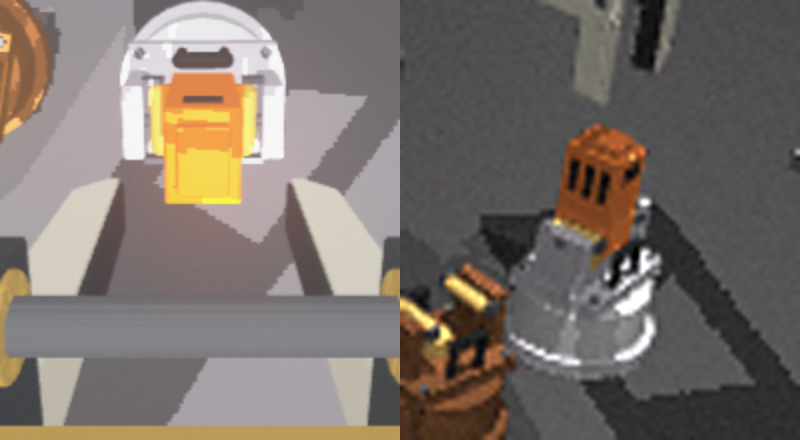

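The housing stands upright and released on the steel nest's rollers, with its top at about 0.152. I'll close the fingers and press.

Request:
{"fn": "apply_moves", "kwargs": {"deltas": [[0,[-0.3,0.5,10],0],[0,[0,0,10],0],[0,[0,0,5],0],[0,[0,0,5],0],[0,[0,0,2],0]], "grip_force": 20}}

```text
t: 10.32
tool_pos: [0.5603, -0.2686, 0.3423]
orientation: [-3.14, -0.081, 0.0]
force: [-0.2, -0.5, 0.0]
opening: 0.0044
```

Request:
{"fn": "apply_moves", "kwargs": {"deltas": [[0,[0,0,2],0],[0,[0,0,2],0],[0,[0,0,0],0]]}}

```text
t: 10.7
tool_pos: [0.5603, -0.2687, 0.3387]
orientation: [-3.141, -0.081, 0.0]
force: [-0.5, -0.1, -0.7]
opening: 0.0006
```

Request:
{"fn": "apply_moves", "kwargs": {"deltas": [[0,[0,0,1],0],[0,[0,0,1],0],[0,[0,0,1],0]]}}

```text
t: 11.08
tool_pos: [0.5606, -0.2689, 0.3372]
orientation: [3.139, 0.081, 0.003]
force: [-1.6, 0.4, 8.7]
opening: 0.0005
```

Request:
{"fn": "apply_moves", "kwargs": {"deltas": [[0,[0,0,1],0],[0,[0,0,1],0],[0,[0,0,1],0]]}}

```text
t: 11.45
tool_pos: [0.5607, -0.2693, 0.3351]
orientation: [3.138, 0.081, 0.004]
force: [-1.7, -1.4, 9.4]
opening: 0.0004
```

Request:
{"fn": "apply_moves", "kwargs": {"deltas": [[0,[0,0,1.5],0],[0,[0,0,1.5],0],[0,[0,0,0],0]]}}

```text
t: 11.82
tool_pos: [0.5601, -0.2685, 0.3291]
orientation: [-3.14, -0.081, 0.001]
force: [0.3, -0.9, -0.4]
opening: 0.0003
```

Force rose to about 9.4 N and then dropped to 0 at the expected depth, so it has snapped in. Follow it down.

Request:
{"fn": "apply_moves", "kwargs": {"deltas": [[0,[0,0,2],0],[0,[0,0,2],0],[0,[0,0,2],0],[0,[0,0,0],0]]}}

```text
t: 12.32
tool_pos: [0.5606, -0.2689, 0.3249]
orientation: [3.14, 0.081, 0.002]
force: [-1.7, 0.8, 8.1]
opening: 0.0004
```

Request:
{"fn": "apply_moves", "kwargs": {"deltas": [[0,[0,0,1.5],0],[0,[0,0,1.5],0],[0,[0,0,1],0],[0,[0,0,0],0]]}}

```text
t: 12.82
tool_pos: [0.5608, -0.269, 0.3218]
orientation: [3.139, 0.081, 0.004]
force: [-1.4, -0.3, 10.4]
opening: 0.0009
```

Request:
{"fn": "apply_moves", "kwargs": {"deltas": [[0,[0,0,1],0],[0,[0,0,1],0],[0,[0,0,1],0],[0,[0,0,0],0]]}}

```text
t: 13.32
tool_pos: [0.5611, -0.2692, 0.32]
orientation: [3.138, 0.081, 0.006]
force: [-3.6, 0.8, 14.9]
opening: 0.0006
```

Request:
{"fn": "apply_moves", "kwargs": {"deltas": [[0,[0,0,1],0],[0,[0,0,0],0],[0,[0,0,0],0]]}}

```text
t: 13.7
tool_pos: [0.5612, -0.2693, 0.32]
orientation: [3.137, 0.081, 0.008]
force: [-4.6, 1.2, 20.5]
opening: 0.0004
```

The tool has stopped at 0.320 while force rose from 14.9 to 20.5 N with no further travel, so it is on the rigid floor. Final look.

```bash
python3 - <<'E'
from d import *
a=viewer.read_camera("wrist");b=viewer.read_camera("side");sc=viewer.read_camera("scene")
delta((.5605,-.2695),.319,3.0)
p=pix("side",[.56,-.27,.11]).astype(int);x,y=p-[40,38]
w=cv2.resize(sc,(400,250));w=np.vstack([w,cv2.resize(a[100:295,160:480],(400,244))])
s=cv2.resize(b[y:y+88,x:x+71],(400,494),interpolation=cv2.INTER_CUBIC)
cv2.imwrite("pics/fin.png",np.hstack([w,s]))
E
```

```text
13.85 [ 0.56125381 -0.26930577  0.32003517] [-4.65413097  1.54903244 20.55164309] 0.0005259579837805708 tilt [ 0.00497467 -0.00323521]
delta mm [-0.76782406  0.15130873  1.03203512] yaw -0.0005168011069129758
```

View pics/fin.png

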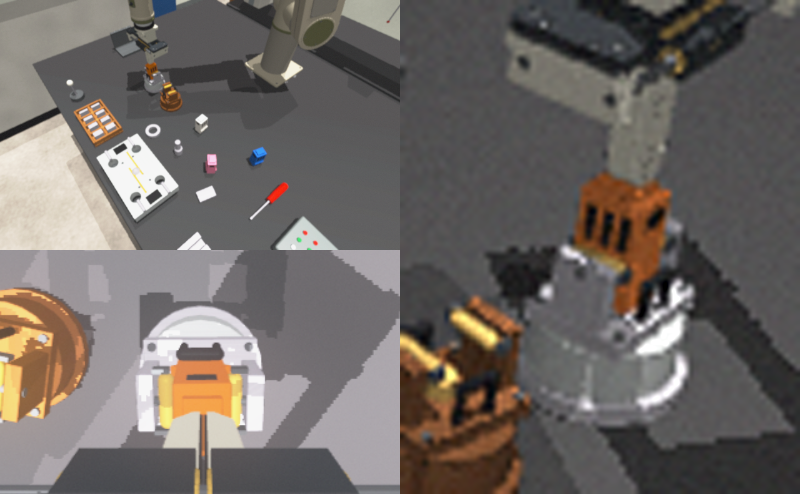

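The housing is sunk deep between the rollers under the closed fingers, and the other parts are where they were. The push holds steady at 20.5 N.

```bash
python3 -c "
from h import *
print(order.close_job()); s=robot.read_state(); print(s['t'],s['tool_pos'],s['force'])"
```

```text
the job is handed in; nothing more can be done
None
the job is handed in; nothing more can be done
```

The orange housing is snapped into the steel nest and on its floor. I handed the job in at about 13.9 s with the closed fingers still pushing down at about 20.5 N.

- **Placing:** I set the housing upright on the brass rollers and let go. A picture afterwards showed it standing there, released.
- **Snap:** the pressing force rose to about 9.4 N, then dropped to about 0 N at the expected depth.
- **On the floor:** the tool stopped at z = 0.320 m while the force climbed from 14.9 to 20.5 N with no further travel. The last pictures show the housing sunk between the rollers and the other parts where they were.

**Disagreements:**
- The stop reads about 1 mm above the nominal 0.319 m. I put this down to reading and calibration error, because the stop was rigid. The plunger itself could not be read.
- The camera and pose readings differed by about 1–2 mm in y. I corrected for this from the images and contact forces.
- A side force of about 4.7 N in x remained at the end.
- The robot state could not be read again after hand-in.

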